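# Take the warm circuit board off the preheater with the spatula

## Task

Turn the preheater's knob back until the needle points at the green mark. Then, keeping the gripper off the warm circuit board, lift it with the spatula, carry it level and set it gently on the cooling rack, flat and centred on both blue rails, square to them as it lay on the preheater. Lay the spatula flat on the bench, leave the needle on the mark, and leave the multimeter, solder spool and parts case alone.

Things in the scene. Friction and masses are not known exactly. Their poses are not given: they have to be found in the camera images.
- preheater: Fixed white hot-plate unit, x pointing away from its front, y to its left; origin on the bench under the centre of the plate. Plate part x = -70..70, y = -65..65 mm. On its right a grey control panel (x = -85..70, y = -165..-65, top z = 43 mm) with the knob (x = -50, y = -115, top z = 87 mm) and the flat dial. Turned up to 0.2 rad; it and the rack may swap sides.
- plate_top (a point): Centre of the dark heating plate's top (z = 45 mm), axes as the preheater's. Two steel rails along x (x = -65..65, y = -47..-37 and 37..47 mm, 10 mm high) leave a channel under the board 74 mm wide and 10 mm deep, open at the front (-x) and the back. A stop on each rail's far end (x = 53..59 mm) rises 8 mm above the rail.
- heat_knob_grip (a point): On the upright axis of the black knob (44 mm across), at the height to grip its raised bar, z = 80 mm; its x axis runs along the bar and turns with it. Bar 42 mm long, 14 mm wide, its top 7 mm above this point, the knob's disc 23 mm below it; pinch it across from above. Turning takes about 0.03 N m and it stays where it is left.
- heat_knob (a joint): Knob angle in rad, growing clockwise seen from above, 0 to 2.6. Starts between 1.3 and 1.9; on the green mark it reads 0.8, so it must be turned anticlockwise (seen from above) by 0.5 to 1.1 rad.
- dial_pivot (a point): Pivot of the dial needle on the panel, at x = 25, y = -115, z = 45 mm of the preheater, axes as the preheater's. White round dial, 80 mm across, lying flat, read from above; wide green mark at heading 0.8 rad anticlockwise from x.
- dial_needle (a joint): Angle in rad of the red, 32 mm long needle, growing clockwise seen from above, geared to 1.5 times the knob angle. It points at the green mark at 1.2; red ticks from 2.0 up are hotter. Its heading in the preheater's frame, anticlockwise from x, is 2.0 minus this value.
- board: Loose green circuit board, 80 mm along its x, 100 mm along its y, 3 mm thick, about 90 g, with components up to 10 mm high on top. Origin at the centre of its underside. It lies on the preheater's rails with its long side across them (underside z = 55 mm), its x within 0.06 rad of the preheater's x.
- spatula: Loose spatula, 200 mm long, 160 g, standing level on blade and rear foot on the bench in front of the machines. Origin below the middle of the grip, level with the blade's underside (z = 0); x points to the tip. Orange handle x = -60..35 mm, 22 mm wide, z = 19..45 mm: grip it across at x = 0, z = 32 mm. Foot 18 mm across at x = -45, z = 0..20 mm.
- spatula_tip (a point): Middle of the blade's front edge, on its underside, at x = 140 mm of the spatula, same axes. Steel blade 60 mm wide, 2 mm thick, reaching 95 mm back from the tip to a 20 mm wide post (x = 35..45 mm of the spatula) that rises to the handle.
- cooling_rack: Fixed aluminium base 130 x 120 x 6 mm with two blue rails along its x (x = -65..65 mm, y = -47..-37 and 37..47 mm, tops at z = 40 mm), leaving a channel 74 mm wide and 34 mm deep between them, open front and back. Origin on the bench under its centre; x points away from its front. Turned up to 0.2 rad.
- multimeter: Bystander: yellow multimeter, 150 x 75 x 40 mm, lying on the right of the bench. Origin at the centre of its underside.
- solder_spool: Bystander: metal spool, 62 mm across, 50 mm high, standing on the right, near the robot. Origin at the centre of its underside.
- parts_case: Bystander: blue case with clear lid, 110 x 75 x 24 mm, on the left of the bench. Origin at the centre of its underside.

How it is judged:
By the outcome, as a careful person would: the job done as asked, in the order asked, and still so for the second after the job is handed in, with the robot touching nothing.
It also fails if it takes over 72 s, if anything falls off the work surface, if the arm or the gripper's body presses on something with over 40 N, if the wrist force passes 120 N, or if a joint passes its speed limit or range.

## Robot

A 6-joint arm with a two-finger parallel gripper is mounted at the origin on the work surface. World frame = base frame: x ahead of the robot, y to its left, z up, the work surface at z = 0. Lengths are in m, angles in degrees, forces in N, time in s.
With the tool pointing down it reaches from about 0.375 to 0.975 m from the base axis. Payload 3.8 kg.
Tool frame: the origin (TCP) lies midway between the tips of the shut fingers; the grasp point (between the pads) lies 19 mm behind it; z points along the fingers, y is the line along which they close (so a half turn about z gives the same grasp; the last joint's range is limited). The gripper opens to 85 mm and grips with 20 to 120 N. Pads are 22 mm wide; open, the fingers measure 114 mm over their backs; the gripper's body (76 mm by 85 mm) begins 54 mm behind the grasp point. The pads swing forward as they close: fully open they stand 13 mm farther back than shut.
Start: joints at [-66.056, 15.12, 91.902, -0, 72.978, -2.114], TCP at [0.297, -0.606, 0.231] pointing down, gripper open.
Joint ranges: [-150.88, 150.88], [-54.13, 125.18], [17.81, 147.31], [-75.09, 255.09], [0, 152.58], [-146.25, 146.25]. Speed limits (degrees/s): [147.25, 147.25, 180, 180, 180, 180].

## Interface

Orientations are given as a 3x3 rotation matrix whose columns are the frame's x, y, z axes.
In Python, from bench import read_state, grab_frame, get_calibration, hand_in gives the robot as it stands. The module is installed in compiled form; this text tells all that it offers.
- The arm moves only by the tool step_arm, never from a script. Its argument "steps" is a list of rows, each a list of 5 numbers: the opening, from -1 (shut) to 1 (fully open), then the shift along the tool's x, y, z in cm, then the turn about the tool's z in rad. A call has 1 to 5 rows; each row is the pose to reach, as a shift and turn from the pose commanded when the call began, along the tool's axes at that moment; what a row does not reach only later rows make up. A row lasts 1/10 s, in which the tool goes at most 50 mm and 8.59 degrees, less where a joint would pass 70% of its speed; a pose out of reach is approached as far as the arm can. A call with a gripper value outside its range is refused whole. The fingers move at their own pace and stop on an object; "grip_force" is the grip in N (left out, the last holds). Time passes only in rows, so rows that repeat a pose let the fingers close. It gives the time, the measured TCP pose, the force, the opening and the grip force at its end, in the units of the state.
- read_state(): the state, without advancing time (a new reading comes with each control period).
- grab_frame(name): name is "scene" or "top"; returns the picture (480x640x3 uint8, blue, green, red); there is no depth.
- get_calibration(name): a dict with "fovy" (degrees; the focal length in pixels is half the picture's height over the tangent of half this angle, whatever the lens; pixels are square), "cx", "cy" (the principal point, pixels), "k1" (the pictures are not rectified: a ray, as slopes to the right and down, at radius r is drawn at 1 + k1 r^2 times it, then the intrinsics apply), "world_from_camera" (4x4, takes a point from camera to world coordinates). Camera axes: x right, y up, looking along -z (the intrinsics and any distortion apply to the point x, -y, -z); pixel columns grow to the right and rows downward; lengths in m; the calibration is good to about 2 mm. A picture is of the moment at which its call begins. get_calibration takes no time and is no camera call.
- hand_in(): hands the job in; it is judged then, once.
The state is a dict: "time": time; "joint_positions": joint angles; "qd": joint speeds; "joint_efforts": joint torques, N m; "eef_pos": TCP position; "ee_rot": TCP orientation; "ft_force": force on the tool from outside, world axes, zero at the start; "torque": the same for the moment, N m; "opening": finger opening in m; "grip_force": force on a finger pad.
Only numpy, scipy, OpenCV 4.12 (cv2) and the standard library are available. Lean on these libraries where they do the work, as an engineer would, in place of code of your own. Each camera call takes 0.05 s, during which the arm holds its last target. There are 200 camera calls.

## Working session

There is one attempt and no reset: what is moved stays moved. The work goes in short steps, Python scripts to look and compute and a tool call to move; the robot and the scene stay as the last step left them, time stands still between calls to the robot, and variables do not carry over. Pictures are saved under pics/ and viewed, at most 10 in all, crops included, and the job is handed in when it is done.

Besides the shell and the picture viewer there is one more tool, called after "Emit:" by a JSON object that holds its "fn" and its "kwargs". step_arm: Moves the arm, as the interface text tells. Its arguments: {"type":"object","properties":{"steps":{"type":"array","items":{"type":"array","items":{"type":"number"}}},"grip_force":{"type":"number"}},"required":["steps"]}

```bash
mkdir -p pics
cat > h.py <<'E'
import numpy as np, cv2
from bench import read_state, grab_frame, get_calibration
def K(c):
    f=240/np.tan(np.radians(c["fovy"])/2); return f
def ray(n,uv):
    c=get_calibration(n); f=K(c); uv=np.atleast_2d(np.array(uv,float))
    d=(uv-[c["cx"],c["cy"]])/f
    s=d.copy()
    for _ in range(30): s=d/(1+c["k1"]*(s**2).sum(1,keepdims=True))
    T=np.array(c["world_from_camera"])
    v=np.c_[s[:,0],-s[:,1],-np.ones(len(s))]@T[:3,:3].T
    return T[:3,3],v
def onz(n,uv,z):
    o,v=ray(n,uv); return o+v*((z-o[2])/v[:,2])[:,None]
def proj(n,P):
    c=get_calibration(n); T=np.array(c["world_from_camera"])
    q=(np.atleast_2d(P)-T[:3,3])@T[:3,:3]; s=np.c_[q[:,0],-q[:,1]]/-q[:,2:3]
    s=s*(1+c["k1"]*(s**2).sum(1,keepdims=True)); return s*K(c)+[c["cx"],c["cy"]]
def tri(uvs):
    A=np.zeros((3,3));b=np.zeros(3);L=[]
    for n,uv in uvs:
        o,v=ray(n,uv); v=v[0]/np.linalg.norm(v[0]); M=np.eye(3)-np.outer(v,v); A+=M;b+=M@o; L.append((M,o))
    p=np.linalg.solve(A,b); return p,[np.linalg.norm(M@(p-o)) for M,o in L]
E
python3 - <<'E'
from h import *
for n in("scene","top"):
    cv2.imwrite(f"pics/{n}0.png",grab_frame(n)); c=get_calibration(n); print(n,c["fovy"],c["cx"],c["cy"],c["k1"]);print(np.round(c["world_from_camera"],3))
s=read_state();print({k:np.round(v,3).tolist() for k,v in s.items()})
E
```

```text
scene 52.47755139168188 321.16893202142927 240.08363891432825 -0.08936759669394821
[[ 0.318 -0.807  0.499  1.182]
 [ 0.948  0.272 -0.164 -0.206]
 [-0.003  0.525  0.851  1.175]
 [ 0.     0.     0.     1.   ]]
top 42.69428055731724 320.70330906037117 229.15626912712162 -0.03918321594439667
[[-0.002  0.982 -0.191  0.269]
 [-1.    -0.003 -0.005 -0.003]
 [-0.006  0.191  0.982  1.642]
 [ 0.     0.     0.     1.   ]]
{'time': 0.1, 'joint_positions': [-66.055, 15.166, 91.975, -0.002, 72.977, -2.114], 'qd': [0.038, -0.144, -0.192, -0.05, -0.038, 0.014], 'joint_efforts': [-0.0, -51.671, -36.859, 0.0, 0.006, 0.0], 'eef_pos': [0.296, -0.606, 0.23], 'ee_rot': [[0.898, 0.439, -0.001], [0.439, -0.898, 0.002], [0.0, -0.002, -1.0]], 'ft_force': [-0.037, -0.556, -0.539], 'torque': [0.013, -0.027, -0.021], 'grip_force': 0.0, 'opening': 0.086}
```

View pics/top0.png

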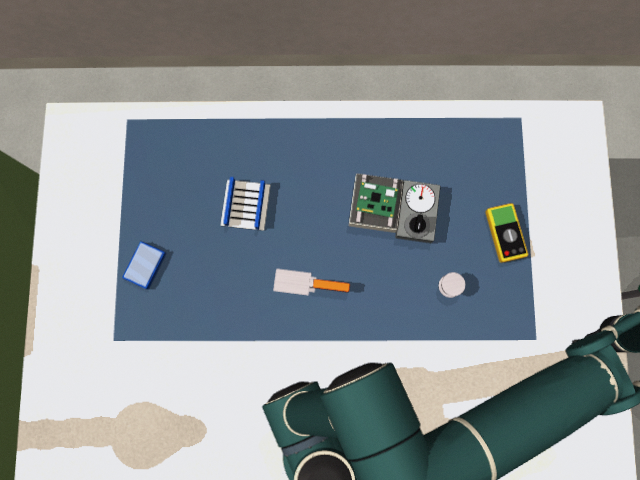

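View pics/scene0.png

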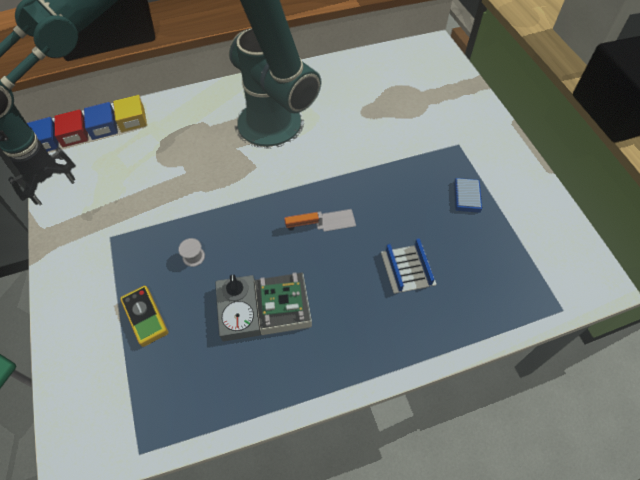

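Top view: board/preheater at about (376,203), knob (418,225), dial (421,198), rack (245,204), spatula handle (330,286), blade (294,281). The scene view matches this: knob (235,288), rack (410,266). Now enlarged crops and masks.

```bash
cat > m.py <<'E'
from h import *
def hsv(im): return cv2.cvtColor(im,cv2.COLOR_BGR2HSV).astype(int)
def blobs(mask,roi,amin=15):
    x0,y0,x1,y1=roi; m=np.zeros(mask.shape,np.uint8); m[y0:y1,x0:x1]=mask[y0:y1,x0:x1]
    n,l,st,c=cv2.connectedComponentsWithStats(m); o=[]
    for i in range(1,n):
        if st[i,4]>=amin:
            ys,xs=np.where(l==i); r=cv2.minAreaRect(np.c_[xs,ys].astype(np.float32)); 
            o.append(dict(c=c[i],n=int(st[i,4]),pts=np.c_[xs,ys],rect=r,box=st[i,:4]))
    return sorted(o,key=lambda b:-b['n'])
def masks(im):
    h=hsv(im);H,S,V=h[...,0],h[...,1],h[...,2]
    return dict(orange=(H>5)&(H<20)&(S>150)&(V>120),blue=(H>105)&(H<125)&(S>190)&(V>90),green=(H>60)&(H<85)&(S>110)&(V>50),
      white=(S<40)&(V>190),black=(V<45),red=((H<8)|(H>172))&(S>120)&(V>110))
E
python3 - <<'E'
from m import *
R=dict(top=(210,165,450,305),scene=(205,170,455,345))
for n in R:
    im=cv2.imread(f"pics/{n}0.png"); x0,y0,x1,y1=R[n]
    cv2.imwrite(f"pics/{n}crop.png",cv2.resize(im[y0:y1,x0:x1],None,fx=3,fy=3,interpolation=cv2.INTER_CUBIC))
    for k,m in masks(im).items():
        for b in blobs(m,R[n])[:5]:
            r=b['rect'];print(n,k,b['n'],np.round(b['c'],1),"rect",np.round(r[0],1),np.round(r[1],1),round(r[2],1))
E
```

```text
top orange 309 [331.2 285.1] rect [331.1 285.1] [35.8  8.6] 7.1
top blue 158 [259.3 204. ] rect [259.1 203.9] [ 3.8 46.5] 7.9
top blue 151 [228.6 199.9] rect [228.6 200. ] [ 3.4 46.5] 8.1
top green 624 [376.9 200.4] rect [376.8 199.2] [37.3 28.6] 11.3
top white 795 [292.9 281.6] rect [294.4 281.9] [39.9 21.6] 7.1
top white 495 [420.1 199. ] rect [420. 198.] [26. 26.] 90.0
top white 176 [242.5 223.8] rect [242.1 223.7] [24.5  7.6] 5.7
top white 172 [445.1 284.8] rect [444. 285.] [22. 10.] 90.0
top white 150 [247.9 185.4] rect [247.3 185.6] [23.4  7. ] 5.4
top black 197 [417.5 223.6] rect [417.3 224.1] [15.7 15.7] 63.4
top black 69 [375.4 196.7] rect [375.5 196.6] [8.2 8. ] 11.3
top black 15 [370.3 205.7] rect [370.3 205.7] [4.9 2.7] 14.0
scene orange 206 [300.9 217.9] rect [301.  217.8] [ 6.2 32.6] 80.5
scene white 2319 [264.4 184.3] rect [275.8 177.5] [ 25.6 153.1] 75.1
scene white 388 [236.2 313.4] rect [236.  315.5] [25. 24.] 90.0
scene white 55 [409.3 285.5] rect [409.  285.4] [ 5.2 11.4] 77.5
scene white 42 [398.3 251.5] rect [398.4 251.5] [4.4 8.9] 80.5
scene white 29 [269.  305.1] rect [269. 305.] [4. 6.] 90.0
scene black 178 [234.  287.2] rect [233.8 286.8] [14.8 15.6] 45.0
scene black 60 [283.1 298.8] rect [283.  298.5] [7. 8.] 90.0
```

View pics/topcrop.png

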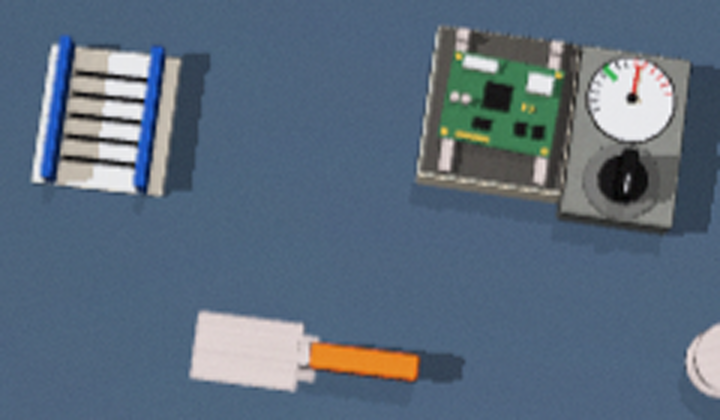

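View pics/scenecrop.png

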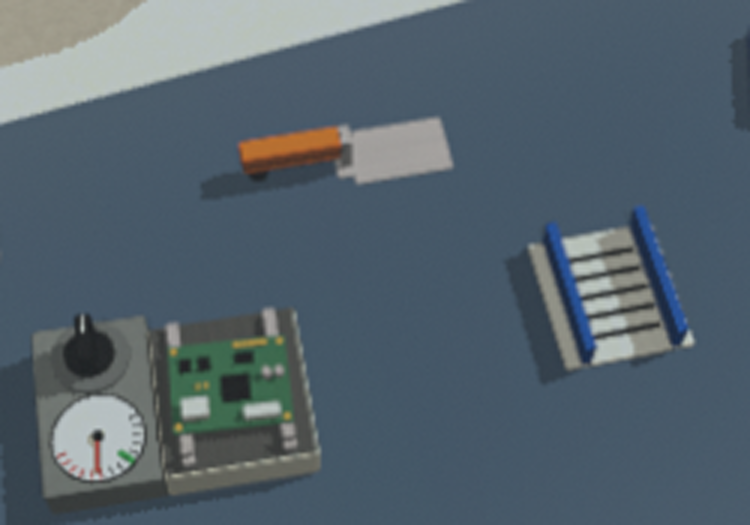

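```bash
cat > w.py <<'E'
from m import *
def wr(n,pts,z):
    P=onz(n,pts,z)[:,:2]*1000; h=cv2.convexHull(P.astype(np.float32)); c,s,a=cv2.minAreaRect(h); return np.round(c,1),np.round(s,1),round(a,1)
E
python3 - <<'E'
from w import *
im=cv2.imread("pics/top0.png"); M=masks(im); h=hsv(im)
def pc(n,b,z):
    P=onz(n,b['pts'],z)[:,:2]*1000; c=P.mean(0); w,V=np.linalg.eigh(np.cov((P-c).T)); v=V[:,1]; return np.round(c,1),np.round(np.sqrt(12*w[::-1]),1),round(np.degrees(np.arctan2(v[1],v[0])),2)
print("handle",pc("top",blobs(M['orange'],(300,260,370,310))[0],.045))
for b in blobs(M['blue'],(210,165,290,240))[:2]: print("rail",pc("top",b,.04))
w=blobs((h[...,1]<60)&(h[...,2]>150),(265,260,318,305))[0]; print("blade",pc("top",w,.002),wr("top",w['pts'],.002))
g=cv2.morphologyEx(M['green'].astype(np.uint8),cv2.MORPH_CLOSE,np.ones((7,7)));b=blobs(g,(340,165,405,245))[0]; print("board",pc("top",b,.058),wr("top",b['pts'],.058))
d=blobs((h[...,1]<70)&(h[...,2]>150),(402,175,445,216))[0]; hull=cv2.convexHull(d['pts']); e=cv2.fitEllipse(hull); print("dial",np.round(e,2) if 0 else e, onz("top",[e[0]],.045)*1000)
h2=hsv(cv2.imread("pics/scene0.png")); d2=blobs((h2[...,1]<70)&(h2[...,2]>150),(220,298,258,335))[0]; e2=cv2.fitEllipse(cv2.convexHull(d2['pts']));print("dial tri",tri([("top",e[0]),("scene",e2[0])]))
S=(h[...,1]<75)|(g>0)
p=blobs(S,(340,165,455,250))[0]; ct=cv2.findContours(S[165:250,340:455].astype(np.uint8),0,2)[0]; ct=max(ct,key=cv2.contourArea)[:,0]+[340,165]
ap=cv2.approxPolyDP(ct,2.5,True)[:,0]; print("outline px",ap.tolist()); print(np.round(onz("top",ap,.043)*1000)[:,:2].tolist())
f=lambda o,p:(np.array(p)+.5)/3-.5+o
T=(210,165);C=(205,170)
for nm,a,c in [("rackL far end",(66,38),(683,337)),("rackL near end",(48,180),(640,210)),("rackR far",(157,47),(588,358)),("rackR near",(140,190),(551,227)),
  ("board BL",(440,138),(283,337)),("board TL",(447,52),(293,424)),("board TR",(566,72),(175,433)),("board BR",(553,153),(167,348)),("handle rear top",(418,357),(240,145)),("knob top",(630,175),(84,338)),
  ("panel R far",(691,60),(45,500)),("panel R near",(673,222),(34,333))]:
    q,r=tri([("top",f(T,a)),("scene",f(C,c))]); print(nm,np.round(q*1000,1),np.round(np.array(r)*1000,1))
r=blobs(M['red']|((h[...,1]>90)&((h[...,0]<10)|(h[...,0]>170))),(405,180,440,205),3)
for b in r: print("red",b['n'],np.round(onz("top",b['pts'],.045)[:,:2]*1000).tolist()[:30])
E
```

```text
handle (array([431.1, -20.7]), array([93.1, 22.6]), np.float64(82.97))
rail (array([649.9, 171. ]), array([128.2,   9.4]), np.float64(173.53))
rail (array([661.6, 253.8]), array([131.1,   8.8]), np.float64(173.44))
blade (array([444.9,  80.7]), array([103.3,  61.1]), np.float64(82.5)) (array([444.7,  77.3]), array([110. ,  62.4]), 83.1)
board (array([ 652.8, -140.9]), array([97.4, 71.3]), np.float64(76.34)) (array([ 657.8, -142.2]), array([98.4, 78.4]), 78.7)
dial ((420.0140686035156, 197.81700134277344), (27.362934112548828, 27.93564224243164), 103.16339874267578) [[ 664.23181483 -259.61895495   45.        ]]
dial tri (array([ 0.6636924 , -0.25799718,  0.04779933]), [np.float64(0.0011723614537139343), np.float64(0.0011723614537139822)])
outline px [[356, 173], [349, 226], [395, 232], [397, 238], [432, 242], [439, 185]]
[[734.0, -89.0], [588.0, -69.0], [572.0, -190.0], [556.0, -195.0], [544.0, -288.0], [700.0, -312.0]]
rackL far end [727.5 250.   30.8] [1.3 1.3]
rackL near end [596.4 264.7  33.6] [3.9 3.9]
rackR far [718.7 165.5  28.1] [0.7 0.7]
rackR near [586.7 181.2  32.5] [2.7 2.7]
board BL [627.5 -85.9  56.3] [2.2 2.2]
board TL [706.1 -97.5  52.2] [2. 2.]
board TR [ 685.9 -197.4   61.3] [2.8 2.8]
board BR [ 611.3 -183.6   66.8] [2.6 2.6]
handle rear top [432.6 -65.3  67.1] [0.9 0.9]
knob top [ 588.2 -247.8   82.3] [2.7 2.7]
panel R far [ 701.3 -313.2   42.5] [1.9 1.9]
panel R near [ 552.4 -289.2   50.5] [2.7 2.7]
red 14 [[694.0, -266.0], [694.0, -269.0], [691.0, -266.0], [689.0, -266.0], [686.0, -266.0], [683.0, -263.0], [683.0, -266.0], [680.0, -263.0], [680.0, -265.0], [678.0, -263.0], [675.0, -263.0], [672.0, -263.0], [669.0, -260.0], [669.0, -262.0]]
```

Crops show dial, bar, board and rails clearly. The heights agree with the text. Zoom on the knob for the bar's heading.

Run:
```python
from w import *
t=cv2.imread("pics/top0.png")[180:245,395:445]; s=cv2.imread("pics/scene0.png")[268:333,212:262]
cv2.imwrite("pics/knob.png",np.hstack([cv2.resize(x,None,fx=8,fy=8,interpolation=cv2.INTER_CUBIC) for x in(t,s)]))
pre=np.array([656.5,-141.9]);a=np.radians(-8.5);R=np.array([[np.cos(a),-np.sin(a)],[np.sin(a),np.cos(a)]])
k=pre+R@[-50,-115]
for z in(57,87): print(z,[np.round(proj(n,[*(k/1000),z/1000])[0],1).tolist() for n in("top","scene")])
```

```text
57 [[417.3, 224.1], [233.2, 287.6]]
87 [[419.1, 221.8], [231.3, 282.3]]
```

View pics/knob.png

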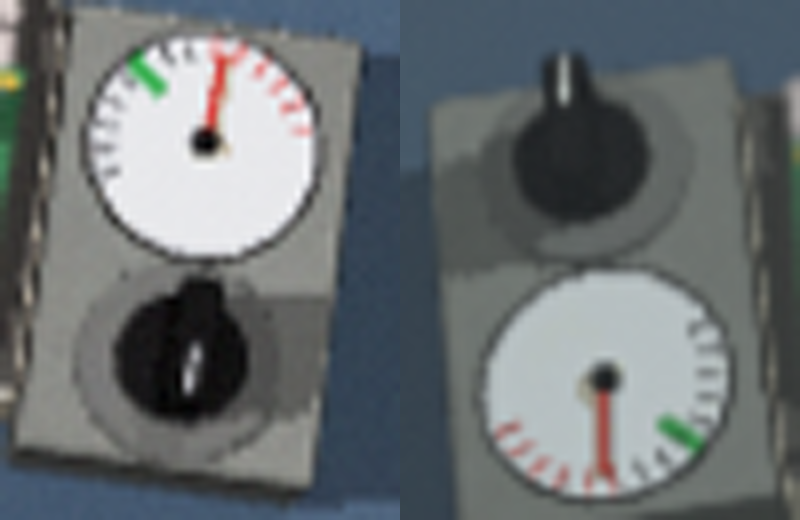

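Crop: top needle from pivot (206,143) to (222,58), green mark (147,75), bar (185,400)→(207,285); scene needle (203,380)→(205,480), green (281,433).

Run:
```python
from w import *
def hd(n,o,a,b,z):
    P=onz(n,(np.array([a,b])+.5)/8-.5+o,z)[:,:2]*1000; d=P[1]-P[0]; return round(np.degrees(np.arctan2(d[1],d[0])),1),np.round(P.ravel()).tolist()
T=(395,180);S=(212,268)
print("needle",hd("top",T,(206,143),(222,58),.046),hd("scene",S,(203,380),(205,480),.046))
print("green",hd("top",T,(206,143),(147,75),.045),hd("scene",S,(203,380),(281,433),.045))
print("bar",hd("top",T,(185,400),(207,285),.087),hd("scene",S,(163,100),(165,60),.087))
```

```text
needle (np.float64(-12.2), [665.0, -260.0, 694.0, -267.0]) (np.float64(-12.5), [662.0, -257.0, 694.0, -265.0])
green (np.float64(38.9), [665.0, -260.0, 689.0, -241.0]) (np.float64(37.2), [661.0, -257.0, 686.0, -238.0])
bar (np.float64(-12.4), [570.0, -244.0, 608.0, -252.0]) (np.float64(164.3), [584.0, -245.0, 571.0, -241.0])
```

Emit:
{"fn": "step_arm", "kwargs": {"steps": [[0, 4.5, -2, 0, 0.12], [0, 9, -4, 0, 0.25], [0, 13.5, -6, 0, 0.38], [0, 18, -8, 0, 0.5], [0, 22.5, -10, 0, 0.6]], "grip_force": 30}}

```text
time: 0.6
eef_pos: [0.4554, -0.4159, 0.2307]
ee_rot: [[0.989, -0.15, -0.0], [-0.15, -0.989, 0.001], [-0.001, -0.001, -1.0]]
ft_force: [0.3, 0.2, 0.1]
opening: 0.043
grip_force: 0.0
```

Emit:
{"fn": "step_arm", "kwargs": {"steps": [[0, 2.7, -4, 0, 0.04], [0, 5.4, -8, 0, 0.08], [0, 8.1, -12, 2, 0.08], [0, 10.9, -16, 5, 0.08], [0, 10.9, -18.8, 9, 0.08]]}}

```text
time: 1.1
eef_pos: [0.5931, -0.2505, 0.1485]
ee_rot: [[0.975, -0.222, 0.007], [-0.222, -0.975, -0.002], [0.007, 0.001, -1.0]]
ft_force: [0.7, -0.6, -0.7]
opening: 0.0425
grip_force: 0.0
```

Emit:
{"fn": "step_arm", "kwargs": {"steps": [[0, 0, 0, 0, 0], [0, 0, 0, 0, 0]]}}

```text
time: 1.3
eef_pos: [0.5875, -0.2502, 0.1446]
ee_rot: [[0.975, -0.221, -0.004], [-0.221, -0.975, 0.001], [-0.004, -0.001, -1.0]]
ft_force: [-0.1, -0.2, 0.1]
opening: 0.0426
grip_force: 0.0
```

Emit:
{"fn": "step_arm", "kwargs": {"steps": [[0, 0.2, -0.25, 3, 0], [0, 0.2, -0.25, 6, 0], [0, 0.2, -0.25, 6, 0], [0, 0.2, -0.25, 6, 0]]}}

```text
time: 1.7
eef_pos: [0.5911, -0.2509, 0.0879]
ee_rot: [[0.974, -0.225, 0.001], [-0.225, -0.974, -0.0], [0.001, 0.0, -1.0]]
ft_force: [-0.0, 1.1, 0.2]
opening: 0.0426
grip_force: 0.0
```

Emit:
{"fn": "step_arm", "kwargs": {"steps": [[0, 0, -0.25, 1.2, 0], [0, 0, -0.25, 2.4, 0], [0, 0, -0.25, 2.4, 0], [-0.3, 0, -0.25, 2.4, 0], [-0.5, 0, -0.25, 2.4, 0]]}}

```text
time: 2.2
eef_pos: [0.5919, -0.2472, 0.0631]
ee_rot: [[0.975, -0.223, 0.0], [-0.223, -0.975, -0.0], [0.001, 0.0, -1.0]]
ft_force: [-0.1, -0.5, -0.0]
opening: 0.0214
grip_force: 0.0
```

Emit:
{"fn": "step_arm", "kwargs": {"steps": [[-0.7, 0, 0, 0, 0], [-0.8, 0, 0, 0, 0], [-0.9, 0, 0, 0, 0], [-0.9, 0, 0, 0, 0]], "grip_force": 25}}

```text
time: 2.6
eef_pos: [0.592, -0.2474, 0.0633]
ee_rot: [[0.975, -0.223, 0.001], [-0.223, -0.975, -0.001], [0.001, 0.0, -1.0]]
ft_force: [0.5, -0.6, 2.8]
opening: 0.0135
grip_force: 25.0
```

Gripped with little side force. Turn anticlockwise 0.585 rad.

Emit:
{"fn": "step_arm", "kwargs": {"steps": [[-0.9, 0, 0, 0, -0.12], [-0.9, 0, 0, 0, -0.24], [-0.9, 0, 0, 0, -0.36], [-0.9, 0, 0, 0, -0.48], [-0.9, 0, 0, 0, -0.585]]}}

```text
time: 3.1
eef_pos: [0.592, -0.2469, 0.0633]
ee_rot: [[0.934, 0.356, 0.001], [0.356, -0.934, 0.0], [0.001, -0.0, -1.0]]
ft_force: [-0.7, 1.5, 2.5]
opening: 0.0134
grip_force: 25.0
```

Emit:
{"fn": "step_arm", "kwargs": {"steps": [[-0.9, 0, 0, 0, 0], [-0.9, 0, 0, 0, 0], [-0.9, 0, 0, 0, 0]]}}

```text
time: 3.4
eef_pos: [0.592, -0.2469, 0.0633]
ee_rot: [[0.937, 0.35, 0.001], [0.35, -0.937, 0.0], [0.001, 0.0, -1.0]]
ft_force: [-0.9, 1.7, 5.5]
opening: 0.0132
grip_force: 25.4
```

Run:
```python
from w import *
t=grab_frame("top")[180:245,395:445]; s=grab_frame("scene")[268:333,212:262]
cv2.imwrite("pics/knob2.png",np.hstack([cv2.resize(x,None,fx=8,fy=8,interpolation=cv2.INTER_CUBIC) for x in(t,s)]))
```

```text
(no output)
```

View pics/knob2.png

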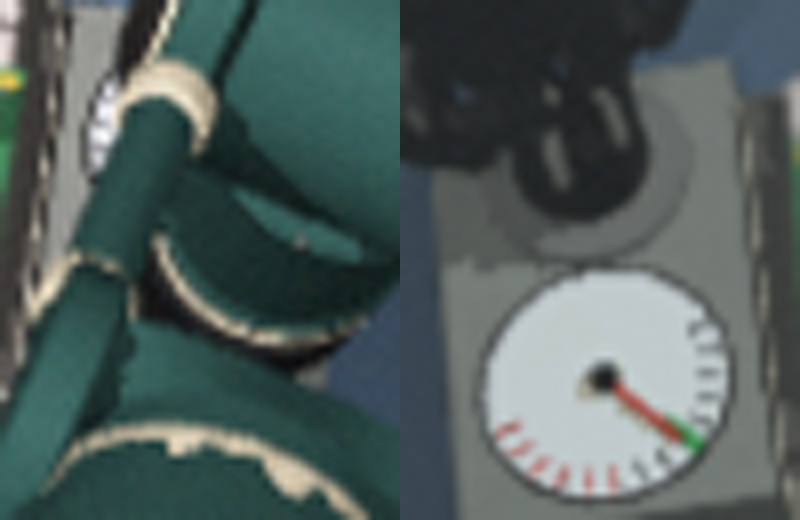

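Needle lies on the green mark, (203,380)→(278,435) in the scene crop. Check numerically.

```bash
cat > nd.py <<'E'
from w import *
def needle(n):
    im=cv2.resize(grab_frame(n),None,fx=8,fy=8,interpolation=cv2.INTER_CUBIC) ; h=hsv(im);H,S,V=h[...,0],h[...,1],h[...,2]
    piv=np.array([.664,-.259]);
    def f(m,z,r0,r1):
        c=proj(n,[*piv,z])[0]; c8=(c*8).astype(int); q=np.zeros(m.shape,bool); q[c8[1]-130:c8[1]+130,c8[0]-130:c8[0]+130]=m[c8[1]-130:c8[1]+130,c8[0]-130:c8[0]+130]
        ys,xs=np.where(q); P=onz(n,(np.c_[xs,ys]+.5)/8-.5,z)[:,:2]
        e=P-PV; r=np.hypot(*e.T); k=(r>r0)&(r<r1); a=np.degrees(np.arctan2(e[k,1],e[k,0])); return a.size,round(np.median(a),2),round(a.std(),1)
    PV=np.array({"scene":[.6615,-.257],"top":[.665,-.260]}[n])
    return f(((H<10)|(H>172))&(S>110)&(V>90),.046,.010,.025), f((H>50)&(H<80)&(S>110)&(V>80),.045,.02,.042)
E
python3 -c "
from nd import *
print(needle('scene'))"
```

```text
((289, np.float64(32.73), np.float64(2.3)), (173, np.float64(36.57), np.float64(1.4)))
```

Emit:
{"fn": "step_arm", "kwargs": {"steps": [[-0.9, 0, 0, 0, -0.055], [-0.9, 0, 0, 0, -0.055], [-0.9, 0, 0, 0, -0.055]]}}

```text
time: 3.85
eef_pos: [0.592, -0.2469, 0.0633]
ee_rot: [[0.916, 0.402, 0.001], [0.402, -0.916, 0.0], [0.001, 0.0, -1.0]]
ft_force: [-0.9, 1.5, 6.3]
opening: 0.0135
grip_force: 25.5
```

```bash
python3 -c "
from nd import *
print(needle('scene'))"
```

```text
((265, np.float64(37.42), np.float64(1.9)), (148, np.float64(36.31), np.float64(1.4)))
```

On the mark. Release, rise, and travel to the spatula.

Emit:
{"fn": "step_arm", "kwargs": {"steps": [[-0.6, 0, 0, 0, 0], [-0.2, 0, 0, 0, 0], [0.1, 0, 0, -1, 0], [0.1, 0, 0, -5, 0], [0.1, 0, 0, -9, 0]]}}

```text
time: 4.4
eef_pos: [0.5903, -0.2467, 0.1523]
ee_rot: [[0.915, 0.403, -0.003], [0.403, -0.915, 0.001], [-0.003, -0.003, -1.0]]
ft_force: [0.9, -0.0, -0.3]
opening: 0.0474
grip_force: 0.0
```

Emit:
{"fn": "step_arm", "kwargs": {"steps": [[0.1, -1, -5.6, 0, -0.14], [0.1, -2, -10.4, 0, -0.28], [0.1, -3, -15.2, 0, -0.42], [0.1, -4, -20, 0, -0.56], [0.1, -5, -24.8, 0, -0.7]]}}

```text
time: 4.9
eef_pos: [0.4465, -0.0416, 0.1532]
ee_rot: [[0.436, 0.9, 0.001], [0.9, -0.436, 0.0], [0.0, 0.001, -1.0]]
ft_force: [0.1, 1.0, 0.3]
opening: 0.0471
grip_force: 0.0
```

Run:
```python
from w import *
s=read_state();print(s['eef_pos'],s['ee_rot'])
from nd import needle
print(needle("scene"))
try: print(needle("top"))
except Exception as e: print(e)
t=grab_frame("top"); cv2.imwrite("pics/top1.png",t)
```

```text
[ 0.44648363 -0.04162568  0.15324023] [[ 4.36250387e-01  8.99824908e-01  8.57158806e-04]
 [ 8.99825238e-01 -4.36250548e-01  7.71707888e-07]
 [ 3.74630401e-04  7.70956469e-04 -9.99999633e-01]]
((259, np.float64(37.42), np.float64(1.9)), (144, np.float64(36.37), np.float64(1.4)))
((449, np.float64(38.2), np.float64(3.9)), (249, np.float64(38.0), np.float64(2.4)))
```

Emit:
{"fn": "step_arm", "kwargs": {"steps": [[0.1, 1, -1.2, 0, -0.14], [0.1, 2.4, -2.7, 0, -0.28], [0.1, 2.4, -2.7, 3, -0.32], [0.1, 2.4, -2.7, 7, -0.32], [0.1, 2.4, -2.7, 8, -0.32]]}}

```text
time: 5.55
eef_pos: [0.4319, -0.0099, 0.0698]
ee_rot: [[0.137, 0.991, -0.006], [0.991, -0.137, 0.0], [-0.001, -0.006, -1.0]]
ft_force: [-0.4, -0.3, -0.8]
opening: 0.0467
grip_force: 0.0
```

Emit:
{"fn": "step_arm", "kwargs": {"steps": [[0.1, 0, 0, 0, 0], [0.1, 0, 0, 0, 0]]}}

```text
time: 5.75
eef_pos: [0.4354, -0.0099, 0.0739]
ee_rot: [[0.137, 0.991, 0.001], [0.991, -0.137, -0.0], [-0.0, 0.001, -1.0]]
ft_force: [-0.1, 0.2, -0.6]
opening: 0.047
grip_force: 0.0
```

Emit:
{"fn": "step_arm", "kwargs": {"steps": [[0.1, 0.1, -0.3, 3, 0], [0.1, 0.1, -0.3, 5, 0], [0.1, 0.1, -0.3, 6.1, 0], [0.1, 0.1, -0.3, 6.1, 0], [0.1, 0.1, -0.3, 6.1, 0]]}}

```text
time: 6.25
eef_pos: [0.4326, -0.0081, 0.013]
ee_rot: [[0.136, 0.991, 0.002], [0.991, -0.136, -0.0], [0.0, 0.002, -1.0]]
ft_force: [-0.3, -0.5, 0.5]
opening: 0.0472
grip_force: 0.0
```

Emit:
{"fn": "step_arm", "kwargs": {"steps": [[-0.2, 0, 0, 0, 0], [-0.5, 0, 0, 0, 0], [-0.8, 0, 0, 0, 0], [-0.8, 0, 0, 0, 0]], "grip_force": 60}}

```text
time: 6.65
eef_pos: [0.4328, -0.0081, 0.0132]
ee_rot: [[0.135, 0.991, 0.003], [0.991, -0.135, -0.0], [0.0, 0.003, -1.0]]
ft_force: [-0.1, -1.1, 6.8]
opening: 0.0215
grip_force: 59.4
```

Emit:
{"fn": "step_arm", "kwargs": {"steps": [[-0.8, 0, 0, 0, 0], [-0.8, 0, 0, 0, 0]], "grip_force": 90}}

```text
time: 6.85
eef_pos: [0.4329, -0.0081, 0.0133]
ee_rot: [[0.135, 0.991, 0.003], [0.991, -0.135, -0.0], [0.0, 0.003, -1.0]]
ft_force: [-0.2, -0.6, 6.6]
opening: 0.0207
grip_force: 88.0
```

Emit:
{"fn": "step_arm", "kwargs": {"steps": [[-0.8, 0, 0, -1.5, 0], [-0.8, 0, 0, -4, 0], [-0.8, 0, 0, -7, 0], [-0.8, 0, 0, -10, 0], [-0.8, 0, 0, -10, 0]]}}

```text
time: 7.35
eef_pos: [0.4346, -0.0081, 0.116]
ee_rot: [[0.136, 0.991, 0.009], [0.991, -0.136, -0.001], [0.001, 0.009, -1.0]]
ft_force: [0.2, 0.9, -1.3]
opening: 0.021
grip_force: 88.4
```

Emit:
{"fn": "step_arm", "kwargs": {"steps": [[-0.8, -1, 0.2, 0, 0.1], [-0.8, -3, 0.7, 0, 0.22], [-0.8, -5, 1.2, 0, 0.34], [-0.8, -7, 1.7, 0, 0.46], [-0.8, -9, 2.1, 0, 0.58]]}}

```text
time: 7.85
eef_pos: [0.4387, -0.1004, 0.1103]
ee_rot: [[0.66, 0.751, -0.002], [0.751, -0.66, 0.001], [-0.001, -0.002, -1.0]]
ft_force: [-0.1, 0.2, -2.0]
opening: 0.0207
grip_force: 88.3
```

Emit:
{"fn": "step_arm", "kwargs": {"steps": [[-0.8, 0, 0, 0, 0.12], [-0.8, 0, 0, 0, 0.24], [-0.8, 0, 0, 0, 0.36], [-0.8, 0, 0, 0, 0.48], [-0.8, 0, 0, 0, 0.6]]}}

```text
time: 8.35
eef_pos: [0.4385, -0.0996, 0.1102]
ee_rot: [[0.969, 0.247, -0.003], [0.247, -0.969, 0.001], [-0.002, -0.001, -1.0]]
ft_force: [0.1, 0.8, -1.6]
opening: 0.0211
grip_force: 88.3
```

Emit:
{"fn": "step_arm", "kwargs": {"steps": [[-0.8, 0, 0, 0, 0.12], [-0.8, 0, 0, 0, 0.24], [-0.8, 0, 0, 0, 0.34], [-0.8, 0, 0, 0, 0.4], [-0.8, 0, 0, 0, 0.4]]}}

```text
time: 8.85
eef_pos: [0.4386, -0.0996, 0.1103]
ee_rot: [[0.989, -0.145, -0.002], [-0.145, -0.989, 0.001], [-0.003, -0.0, -1.0]]
ft_force: [-0.0, 0.1, -2.3]
opening: 0.0208
grip_force: 88.3
```

```bash
cat > bl.py <<'E'
from w import *
# blade pose from a view: white, low saturation blob near the expected place at blade-top height z
def blade(n,z,tip_guess,im=None):
    im=grab_frame(n) if im is None else im; h=hsv(im); c=proj(n,[*tip_guess,z])[0].astype(int)
    w=blobs((h[...,1]<60)&(h[...,2]>120),(c[0]-30,c[1]-30,c[0]+30,c[1]+30)); return wr(n,w[0]['pts'],z),w[0]['n']
E
python3 - <<'E'
from bl import *
s=read_state();print(np.round(s['eef_pos'],4),np.round(s['ee_rot'],3).tolist(),np.round(s['ft_force'],1),s['time'],np.round(s['torque'],2))
t=grab_frame("top");sc=grab_frame("scene")
o=s['eef_pos'];d=s['ee_rot'][:,0];z=o[2]-.0133
g=(o+d*.09)[:2]
for n,im in(("top",t),("scene",sc)):
    try: print(n,blade(n,z+.002,g,im))
    except Exception as e: print(n,e)
y=np.hstack([cv2.resize(t[160:300,300:440],(400,400),interpolation=2),cv2.resize(sc[180:320,220:360],(400,400),interpolation=2)])
cv2.imwrite("pics/pre.png",y)
s0=cv2.imread("pics/scene0.png");h=hsv(s0);g=cv2.morphologyEx(((h[...,0]>55)&(h[...,0]<90)&(h[...,1]>90)).astype(np.uint8),cv2.MORPH_CLOSE,np.ones((7,7)))
b=blobs(g,(258,270,305,325))[0];print("board scene",wr("scene",b['pts'],.058))
t0=cv2.imread("pics/top0.png");h=hsv(t0);g=cv2.morphologyEx(((h[...,0]>55)&(h[...,0]<90)&(h[...,1]>90)).astype(np.uint8),cv2.MORPH_CLOSE,np.ones((7,7)))
b=blobs(g,(340,165,402,245))[0];print("board top",wr("top",b['pts'],.058))
E
```

```text
[ 0.4386 -0.0996  0.1103] [[0.989, -0.145, -0.002], [-0.145, -0.989, 0.001], [-0.003, -0.0, -1.0]] [-0.   0.1 -2.3] 8.85 [-0.01  0.03  0.06]
top ((array([ 567.6, -118.9]), array([111.9,  74. ]), 85.5), 398)
scene ((array([ 521.7, -110.6]), array([ 61.9, 111.8]), 81.6), 777)
board scene (array([ 656.6, -140. ]), array([97.4, 78.1]), 78.6)
board top (array([ 657.7, -142.4]), array([99.5, 79.9]), 78.2)
```

View pics/pre.png

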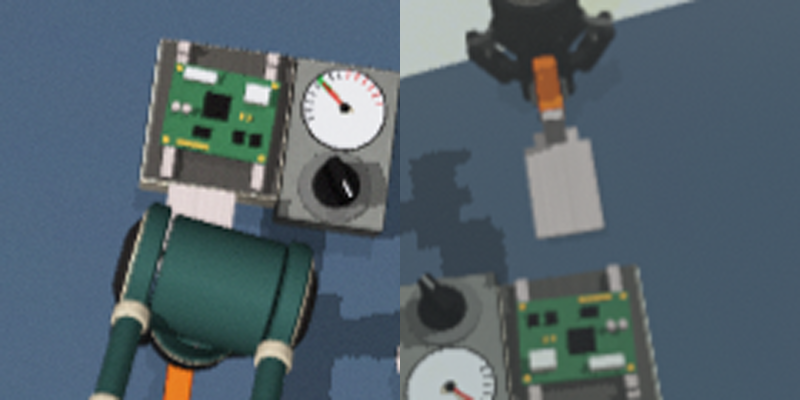

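Crop: knob free, needle on green, blade aligned with the channel (tip at (203,190) in the left half, channel ends at (165,165) and (258,180)). Align and lower to the channel height.

Emit:
{"fn": "step_arm", "kwargs": {"steps": [[-0.8, 0.3, 0.5, 1, 0], [-0.8, 0.6, 1.0, 2.5, 0], [-0.8, 0.6, 1.0, 4.5, 0], [-0.8, 0.6, 1.0, 4.8, 0], [-0.8, 0.6, 1.0, 4.8, 0]]}}

```text
time: 9.45
eef_pos: [0.4431, -0.1105, 0.0625]
ee_rot: [[0.99, -0.144, -0.003], [-0.144, -0.99, 0.001], [-0.003, -0.0, -1.0]]
ft_force: [0.1, -0.7, -0.6]
opening: 0.0209
grip_force: 88.3
```

Run:
```python
from w import *
s=read_state();print(np.round(s['eef_pos'],4),np.round(s['ee_rot'],4).tolist(),np.round(s['ft_force'],1),np.round(s['torque'],2))
sc=grab_frame("scene"); f=lambda im,a,b,w,h:cv2.resize(im[b:b+h,a:a+w],None,fx=6,fy=6,interpolation=2)
cv2.imwrite("pics/scpre.png",f(sc,240,195,90,95))
h=hsv(sc);w=blobs((h[...,1]<60)&(h[...,2]>120),(258,215,318,285))
z=s['eef_pos'][2]-.0133+.002
for b in w[:2]: print(b['n'],wr("scene",b['pts'],z), np.round(onz("scene",b['pts'][[b['pts'][:,1].argmax()]],z)[0]*1000,1))
print("expected centre",np.round((s['eef_pos']+s['ee_rot'][:,0]*.0875)*1000,1))
# rack from scene
m=(h[...,0]>105)&(h[...,0]<125)&(h[...,1]>190)&(h[...,2]>60)
for b in blobs(m,(375,225,445,300))[:2]: print("rail scene",b['n'],wr("scene",b['pts'],.04))
```

```text
[ 0.4431 -0.1105  0.0625] [[0.9895, -0.1444, -0.0029], [-0.1444, -0.9895, 0.0008], [-0.003, -0.0004, -1.0]] [ 0.1 -0.7 -0.6] [ 0.01  0.05 -0.03]
736 (array([ 526.2, -121.4]), array([ 62. , 112.2]), 81.5) [ 575.8 -158.    51.2]
40 (array([608.1, -89.5]), array([ 9.5, 29.7]), 80.2) [621.3 -95.5  51.2]
expected centre [ 529.7 -123.2   62.2]
```

Emit:
{"fn": "step_arm", "kwargs": {"steps": [[-0.8, 1, 0, 0, 0], [-0.8, 2.2, 0, 0, 0], [-0.8, 3.4, 0, 0, 0], [-0.8, 4.6, 0, 0, 0], [-0.8, 5.5, 0, 0, 0]]}}

```text
time: 10.0
eef_pos: [0.5007, -0.119, 0.0642]
ee_rot: [[0.99, -0.144, 0.001], [-0.144, -0.99, -0.0], [0.001, 0.0, -1.0]]
ft_force: [0.5, -0.3, -2.1]
opening: 0.021
grip_force: 88.3
```

Emit:
{"fn": "step_arm", "kwargs": {"steps": [[-0.8, 0.8, 0, 0, 0], [-0.8, 1.6, 0, 0, 0], [-0.8, 2.4, 0, 0, 0], [-0.8, 3.2, 0, 0, 0]]}}

```text
time: 10.4
eef_pos: [0.5308, -0.1233, 0.0636]
ee_rot: [[0.989, -0.145, -0.0], [-0.145, -0.989, 0.0], [-0.0, -0.0, -1.0]]
ft_force: [0.4, 0.1, -1.6]
opening: 0.0207
grip_force: 88.3
```

Emit:
{"fn": "step_arm", "kwargs": {"steps": [[-0.8, 0.8, 0, 0.1, 0], [-0.8, 1.6, 0, 0.1, 0], [-0.8, 2.4, 0, 0.1, 0], [-0.8, 3.1, 0, 0.1, 0], [-0.8, 3.1, 0, 0.1, 0]]}}

```text
time: 10.9
eef_pos: [0.5623, -0.128, 0.063]
ee_rot: [[0.989, -0.145, 0.001], [-0.145, -0.989, -0.0], [0.001, 0.0, -1.0]]
ft_force: [0.4, -0.8, -0.6]
opening: 0.0209
grip_force: 88.3
```

```bash
cat > bd.py <<'E'
from w import *
def board(n,z,roi):
    h=hsv(grab_frame(n));g=cv2.morphologyEx(((h[...,0]>55)&(h[...,0]<90)&(h[...,1]>90)).astype(np.uint8),cv2.MORPH_CLOSE,np.ones((7,7)))
    b=blobs(g,roi)[0]; return b['n'],wr(n,b['pts'],z)
E
python3 - <<'E'
from bd import *
s=read_state();print(np.round(s['eef_pos'],4),np.round(s['ft_force'],1),np.round(s['torque'],2))
print(board("scene",.058,(258,270,310,325)))
E
```

```text
[ 0.5623 -0.128   0.063 ] [ 0.4 -0.8 -0.6] [ 0.03  0.03 -0.03]
(790, (array([ 656.7, -140. ]), array([97.5, 76.8]), 78.4))
```

Emit:
{"fn": "step_arm", "kwargs": {"steps": [[-0.8, 0, 0, -0.2, 0], [-0.8, 0, 0, -0.4, 0], [-0.8, 0, 0, -0.6, 0], [-0.8, 0, 0, -0.8, 0], [-0.8, 0, 0, -1.1, 0]], "grip_force": 110}}

```text
time: 11.45
eef_pos: [0.5606, -0.1277, 0.0738]
ee_rot: [[0.989, -0.145, -0.001], [-0.145, -0.989, 0.0], [-0.001, -0.0, -1.0]]
ft_force: [-0.6, -0.1, -3.2]
opening: 0.0205
grip_force: 109.1
```

Emit:
{"fn": "step_arm", "kwargs": {"steps": [[-0.8, 0, 0, -0.5, 0], [-0.8, 0, 0, -1.2, 0], [-0.8, 0, 0, -2.2, 0], [-0.8, 0, 0, -3.2, 0], [-0.8, 0, 0, -4, 0]]}}

```text
time: 11.95
eef_pos: [0.5617, -0.1279, 0.1154]
ee_rot: [[0.989, -0.145, 0.002], [-0.145, -0.989, -0.0], [0.002, 0.0, -1.0]]
ft_force: [0.7, -0.6, -3.2]
opening: 0.0204
grip_force: 109.1
```

Emit:
{"fn": "step_arm", "kwargs": {"steps": [[-0.8, 0, 0, -0.5, 0], [-0.8, 0, 0, -0.8, 0], [-0.8, 0, 0, -0.8, 0]]}}

```text
time: 12.25
eef_pos: [0.5613, -0.1278, 0.1223]
ee_rot: [[0.989, -0.145, 0.001], [-0.145, -0.989, -0.0], [0.001, 0.0, -1.0]]
ft_force: [0.2, 0.1, -1.8]
opening: 0.0204
grip_force: 109.1
```

Run:
```python
from bd import *
s=read_state();print(np.round(s['eef_pos'],4),np.round(s['ee_rot'],4).tolist(),np.round(s['ft_force'],1),np.round(s['torque'],2))
z=s['eef_pos'][2]-.0133+.005
print(board("scene",z,(240,250,330,335)))
try: print(board("top",z,(330,150,405,245)))
except Exception as e: print(e)
sc=grab_frame("scene"); h=hsv(sc)
for t in (130,150,170):
  m=(h[...,0]>100)&(h[...,0]<128)&(h[...,1]>t+40)&(h[...,2]>60)
  print(t,[(b['n'],wr("scene",b['pts'],.04)) for b in blobs(m,(375,225,445,300))[:2]])
cv2.imwrite("pics/lift.png",np.hstack([cv2.resize(sc[195:345,225:345],None,fx=3.3,fy=3.3,interpolation=2),cv2.resize(sc[195:345,335:455],None,fx=3.3,fy=3.3,interpolation=2)]))
```

```text
[ 0.5613 -0.1278  0.1223] [[0.9895, -0.1447, 0.0008], [-0.1447, -0.9895, -0.0002], [0.0008, 0.0001, -1.0]] [ 0.2  0.1 -1.8] [ 0.03  0.11 -0.04]
(796, (array([ 657.2, -140.1]), array([97.8, 78.3]), 79.1))
(2503, (array([ 623.5, -133.6]), array([146.4, 195.4]), 88.4))
130 [(129, (array([662.1, 257.3]), array([  8.4, 128.5]), 83.6)), (122, (array([652.9, 173.8]), array([  9.3, 126.8]), 83.2))]
150 []
170 []
```

View pics/lift.png

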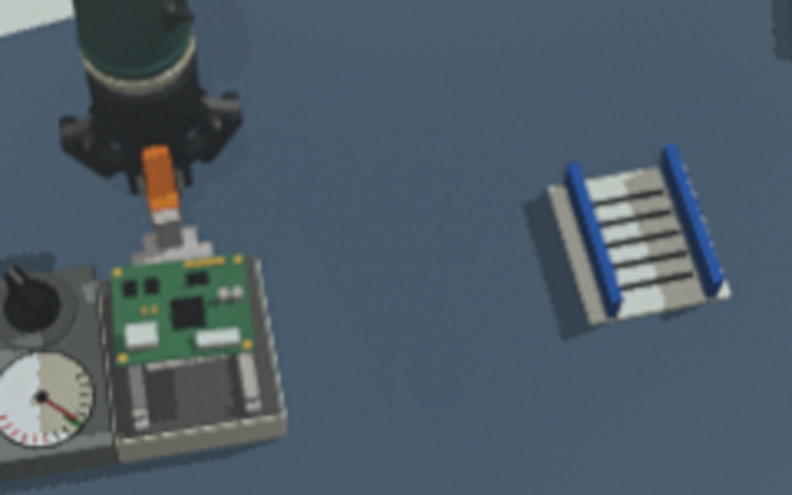

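Board lies level on the blade, clear of the rails; needle still on green. Carry sideways smoothly.

Emit:
{"fn": "step_arm", "kwargs": {"steps": [[-0.8, -0.03, -0.2, 0, 0], [-0.8, -0.1, -0.7, 0, 0], [-0.8, -0.22, -1.5, 0, 0], [-0.8, -0.4, -2.7, 0, 0], [-0.8, -0.62, -4.2, 0, 0]]}}

```text
time: 12.9
eef_pos: [0.5609, -0.0843, 0.1217]
ee_rot: [[0.989, -0.145, -0.0], [-0.145, -0.989, 0.0], [-0.0, -0.0, -1.0]]
ft_force: [-0.1, 0.1, -2.8]
opening: 0.0205
grip_force: 109.2
```

Emit:
{"fn": "step_arm", "kwargs": {"steps": [[-0.8, -0.26, -1.8, 0, 0], [-0.8, -0.53, -3.6, 0, 0], [-0.8, -0.8, -5.4, 0, 0], [-0.8, -1.06, -7.2, 0, 0], [-0.8, -1.33, -9, 0, 0]]}}

```text
time: 13.4
eef_pos: [0.5605, 0.0077, 0.1218]
ee_rot: [[0.99, -0.144, -0.0], [-0.144, -0.99, 0.0], [-0.0, -0.0, -1.0]]
ft_force: [-0.3, -0.3, -2.3]
opening: 0.0206
grip_force: 109.2
```

Emit:
{"fn": "step_arm", "kwargs": {"steps": [[-0.8, -0.26, -1.8, 0, 0], [-0.8, -0.53, -3.6, 0, 0], [-0.8, -0.8, -5.4, 0, 0], [-0.8, -1.06, -7.2, 0, 0], [-0.8, -1.33, -9, 0, 0]]}}

```text
time: 13.9
eef_pos: [0.5602, 0.0987, 0.1218]
ee_rot: [[0.99, -0.144, -0.0], [-0.144, -0.99, 0.0], [-0.0, -0.0, -1.0]]
ft_force: [0.1, -0.4, -2.5]
opening: 0.0209
grip_force: 109.2
```

Emit:
{"fn": "step_arm", "kwargs": {"steps": [[-0.8, -0.26, -1.8, 0, 0], [-0.8, -0.53, -3.6, 0, 0], [-0.8, -0.78, -5.3, 0, 0], [-0.8, -1.0, -6.8, 0, 0], [-0.8, -1.2, -8.1, 0, 0]]}}

```text
time: 14.4
eef_pos: [0.5603, 0.1801, 0.1218]
ee_rot: [[0.99, -0.144, 0.0], [-0.144, -0.99, 0.0], [0.0, -0.0, -1.0]]
ft_force: [0.6, 0.5, -1.9]
opening: 0.0205
grip_force: 109.2
```

Emit:
{"fn": "step_arm", "kwargs": {"steps": [[-0.8, -0.16, -1.1, 0, -0.01], [-0.8, -0.3, -2.0, 0, -0.02], [-0.8, -0.4, -2.7, 0, -0.035], [-0.8, -0.47, -3.2, 0, -0.05], [-0.8, -0.5, -3.4, 0, -0.065]]}}

```text
time: 14.9
eef_pos: [0.5606, 0.2131, 0.1217]
ee_rot: [[0.997, -0.079, -0.0], [-0.079, -0.997, -0.0], [-0.0, 0.0, -1.0]]
ft_force: [0.0, -0.2, -1.1]
opening: 0.0205
grip_force: 109.2
```

Emit:
{"fn": "step_arm", "kwargs": {"steps": [[-0.8, 0, -0.1, 0, -0.005], [-0.8, 0, -0.1, 0, -0.005], [-0.8, 0, -0.1, 0, -0.005], [-0.8, 0, -0.1, 0, -0.005]]}}

```text
time: 15.3
eef_pos: [0.5606, 0.2136, 0.1218]
ee_rot: [[0.997, -0.076, -0.0], [-0.076, -0.997, -0.0], [-0.0, 0.0, -1.0]]
ft_force: [0.1, -0.8, -3.2]
opening: 0.0203
grip_force: 109.2
```

Run:
```python
from bd import *
s=read_state();print(np.round(s['eef_pos'],4),np.round(s['ee_rot'],4).tolist(),np.round(s['ft_force'],1),np.round(s['torque'],2))
z=s['eef_pos'][2]-.0133+.005
print(board("scene",z,(370,200,480,310)))
try: print(board("top",z,(205,140,290,203)))
except Exception as e: print(e)
sc=grab_frame("scene");t=grab_frame("top")
cv2.imwrite("pics/over.png",np.hstack([cv2.resize(sc[190:320,350:470],None,fx=3.2,fy=3.2,interpolation=2),cv2.resize(t[130:260,190:310],None,fx=3.2,fy=3.2,interpolation=2)]))
```

```text
[0.5606 0.2136 0.1218] [[0.9971, -0.0756, -0.0], [-0.0756, -0.9971, -0.0001], [-0.0, 0.0001, -1.0]] [ 0.1 -0.8 -3.2] [0.04 0.15 0.01]
(775, (array([657. , 208.4]), array([99.6, 77.6]), 81.3))
(1356, (array([681.9, 228.2]), array([152.9,  87.9]), 89.8))
```

View pics/over.png

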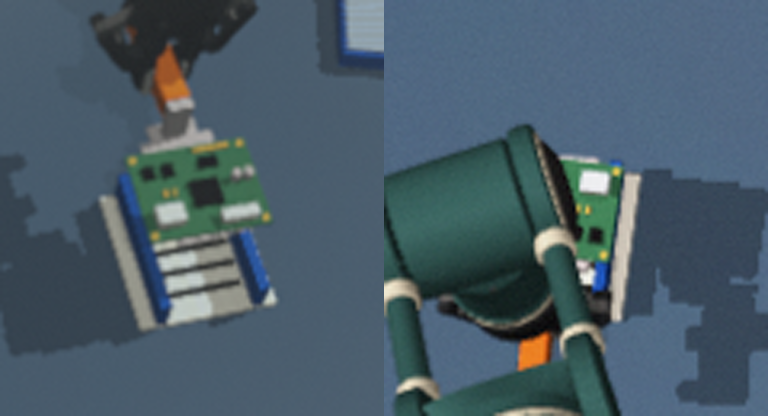

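Over view: board between rails seen at scene crop (205,190), rail ends visible; it needs ~7 mm toward +y. Adjust, then lower.

Emit:
{"fn": "step_arm", "kwargs": {"steps": [[-0.8, 0, -0.2, 0, -0.005], [-0.8, 0, -0.4, 0, -0.01], [-0.8, 0, -0.58, 0, -0.015], [-0.8, 0, -0.58, 0.4, -0.015], [-0.8, 0, -0.58, 1.2, -0.015]]}}

```text
time: 16.0
eef_pos: [0.5617, 0.22, 0.1101]
ee_rot: [[0.998, -0.06, 0.002], [-0.06, -0.998, 0.001], [0.002, -0.001, -1.0]]
ft_force: [-0.5, 0.3, -2.5]
opening: 0.0208
grip_force: 109.2
```

Emit:
{"fn": "step_arm", "kwargs": {"steps": [[-0.8, 0, 0, 1, 0], [-0.8, 0, 0, 2, 0], [-0.8, 0, 0, 3, 0], [-0.8, 0, 0, 3.7, 0], [-0.8, 0, 0, 4.2, 0]]}}

```text
time: 16.5
eef_pos: [0.5605, 0.2194, 0.0665]
ee_rot: [[0.998, -0.06, -0.001], [-0.06, -0.998, -0.0], [-0.001, 0.001, -1.0]]
ft_force: [-0.3, -0.3, -2.9]
opening: 0.0203
grip_force: 109.2
```

Emit:
{"fn": "step_arm", "kwargs": {"steps": [[-0.8, 0, 0, 0.3, 0], [-0.8, 0, 0, 0.5, 0], [-0.8, 0, 0, 0.5, 0]]}}

```text
time: 16.8
eef_pos: [0.5611, 0.2197, 0.0628]
ee_rot: [[0.998, -0.06, 0.0], [-0.06, -0.998, 0.0], [0.0, -0.0, -1.0]]
ft_force: [0.2, -0.0, -2.8]
opening: 0.0204
grip_force: 109.2
```

Run:
```python
from bd import *
s=read_state();print(np.round(s['eef_pos'],4),np.round(s['ee_rot'],4).tolist(),np.round(s['ft_force'],1),np.round(s['torque'],2))
z=s['eef_pos'][2]-.0133+.005
for _ in range(3): print(board("scene",z,(370,200,480,310)))
sc=grab_frame("scene"); h=hsv(sc); m=(h[...,0]>100)&(h[...,0]<128)&(h[...,1]>170)&(h[...,2]>60)
print([(b['n'],wr("scene",b['pts'],.04)) for b in blobs(m,(375,225,445,300))[:3]])
```

```text
[0.5611 0.2197 0.0628] [[0.9982, -0.0601, 0.0001], [-0.0601, -0.9982, 0.0001], [0.0001, -0.0001, -1.0]] [ 0.2 -0.  -2.8] [ 0.05  0.13 -0.03]
(764, (array([659.2, 215.4]), array([100.5,  77.5]), 83.0))
(763, (array([658.8, 215.7]), array([99.6, 77.4]), 83.6))
(768, (array([658.8, 215.9]), array([100. ,  77.4]), 83.6))
[(31, (array([712.3, 251.7]), array([ 7.8, 27.6]), 81.9)), (29, (array([702.8, 166.7]), array([25.7,  8.6]), 1.5))]
```

Emit:
{"fn": "step_arm", "kwargs": {"steps": [[-0.8, -0.1, 0, 0.2, 0], [-0.8, -0.1, 0, 0.5, 0], [-0.8, -0.1, 0, 0.7, 0], [-0.8, -0.1, 0, 0.9, 0], [-0.8, -0.1, 0, 1.0, 0]]}}

```text
time: 17.5
eef_pos: [0.5598, 0.2196, 0.0523]
ee_rot: [[0.998, -0.06, -0.001], [-0.06, -0.998, -0.0], [-0.001, 0.0, -1.0]]
ft_force: [0.0, 0.0, -2.2]
opening: 0.0209
grip_force: 109.2
```

Emit:
{"fn": "step_arm", "kwargs": {"steps": [[-0.8, 0, 0, 0.1, 0], [-0.8, 0, 0, 0.2, 0], [-0.8, 0, 0, 0.3, 0], [-0.8, 0, 0, 0.4, 0], [-0.8, 0, 0, 0.6, 0]]}}

```text
time: 18.0
eef_pos: [0.5604, 0.2198, 0.047]
ee_rot: [[0.998, -0.06, 0.001], [-0.06, -0.998, 0.0], [0.001, -0.0, -1.0]]
ft_force: [-0.5, 0.5, -2.3]
opening: 0.0206
grip_force: 109.3
```

Emit:
{"fn": "step_arm", "kwargs": {"steps": [[-0.8, 0, 0, 0.2, 0], [-0.8, 0, 0, 0.4, 0], [-0.8, 0, 0, 0.4, 0]]}}

```text
time: 18.3
eef_pos: [0.5597, 0.2196, 0.0423]
ee_rot: [[0.998, -0.06, -0.001], [-0.06, -0.998, -0.0], [-0.001, 0.0, -1.0]]
ft_force: [-0.3, 0.1, -2.2]
opening: 0.0208
grip_force: 109.3
```

Run:
```python
from bd import *
s=read_state();print(np.round(s['eef_pos'],4),np.round(s['ft_force'],1),np.round(s['torque'],2))
for _ in range(2): print(board("scene",.043,(370,200,480,310)))
```

```text
[0.5597 0.2196 0.0423] [-0.3  0.1 -2.2] [ 0.02  0.05 -0.03]
(755, (array([658.1, 215.1]), array([101.1,  76.3]), 81.3))
(747, (array([657.8, 215.2]), array([101.2,  76.7]), 81.2))
```

Torque shows the load is off the blade. Withdraw.

Emit:
{"fn": "step_arm", "kwargs": {"steps": [[-0.8, -0.3, 0, 0, 0], [-0.8, -0.9, 0, 0, 0], [-0.8, -1.7, 0, 0, 0], [-0.8, -2.7, 0, 0, 0], [-0.8, -3.7, 0, 0, 0]]}}

```text
time: 18.9
eef_pos: [0.5219, 0.2219, 0.0427]
ee_rot: [[0.998, -0.06, -0.0], [-0.06, -0.998, -0.0], [-0.0, 0.0, -1.0]]
ft_force: [0.3, 0.1, -1.5]
opening: 0.0204
grip_force: 109.3
```

Run:
```python
from bd import *
s=read_state();print(np.round(s['eef_pos'],4),np.round(s['ft_force'],1))
print(board("scene",.043,(370,200,480,310)))
```

```text
[0.5219 0.2219 0.0427] [ 0.3  0.1 -1.5]
(747, (array([657.8, 215.2]), array([101.1,  76.8]), 81.3))
```

Emit:
{"fn": "step_arm", "kwargs": {"steps": [[-0.8, -2, 0, 0, 0], [-0.8, -4, 0, 0, 0], [-0.8, -6, 0, 0, 0], [-0.8, -8.5, 0, 0, 0], [-0.8, -11.5, 0, 0, 0]]}}

```text
time: 19.45
eef_pos: [0.4078, 0.229, 0.0431]
ee_rot: [[0.998, -0.061, 0.001], [-0.061, -0.998, 0.001], [0.001, -0.001, -1.0]]
ft_force: [-0.5, 0.2, -0.8]
opening: 0.0208
grip_force: 109.3
```

Emit:
{"fn": "step_arm", "kwargs": {"steps": [[-0.8, 0, 0, 0.8, 0], [-0.8, 0, 0, 1.8, 0], [-0.8, 0, 0, 2.4, 0], [-0.8, 0, 0, 2.6, 0], [-0.8, 0, 0, 2.6, 0]]}}

```text
time: 19.95
eef_pos: [0.4087, 0.2287, 0.0162]
ee_rot: [[0.998, -0.061, -0.001], [-0.061, -0.998, -0.0], [-0.001, 0.0, -1.0]]
ft_force: [0.2, 0.6, -1.2]
opening: 0.0207
grip_force: 109.4
```

Emit:
{"fn": "step_arm", "kwargs": {"steps": [[-0.8, 0, 0, 0, 0], [-0.8, 0, 0, 0, 0]]}}

```text
time: 20.15
eef_pos: [0.4089, 0.229, 0.017]
ee_rot: [[0.998, -0.061, 0.001], [-0.061, -0.998, 0.0], [0.001, -0.0, -1.0]]
ft_force: [0.5, 0.5, -1.6]
opening: 0.0207
grip_force: 109.4
```

Emit:
{"fn": "step_arm", "kwargs": {"steps": [[-0.8, 0, 0, 0.15, 0], [-0.8, 0, 0, 0.3, 0], [-0.8, 0, 0, 0.35, 0], [-0.8, 0, 0, 0.35, 0]], "grip_force": 60}}

```text
time: 20.55
eef_pos: [0.4083, 0.2289, 0.0134]
ee_rot: [[0.998, -0.06, 0.0], [-0.06, -0.998, -0.0], [0.0, 0.0, -1.0]]
ft_force: [-0.3, -0.4, 0.2]
opening: 0.0206
grip_force: 110.0
```

Just touching. Open slowly and rise, then check.

Emit:
{"fn": "step_arm", "kwargs": {"steps": [[-0.55, 0, 0, 0, 0], [-0.35, 0, 0, 0, 0], [-0.1, 0, 0, 0, 0], [0.1, 0, 0, 0, 0], [0.1, 0, 0, 0, 0]], "grip_force": 20}}

```text
time: 21.05
eef_pos: [0.4085, 0.229, 0.0134]
ee_rot: [[0.998, -0.06, 0.0], [-0.06, -0.998, 0.0], [0.0, -0.0, -1.0]]
ft_force: [-0.1, -0.0, -0.0]
opening: 0.0465
grip_force: 0.0
```

Emit:
{"fn": "step_arm", "kwargs": {"steps": [[0.1, 0, 0, -1.5, 0], [0.1, 0, 0, -5, 0], [0.1, 0, 0, -9, 0], [0.1, 0, 0, -13, 0], [0.1, 0, 0, -16, 0]]}}

```text
time: 21.55
eef_pos: [0.4091, 0.2293, 0.1761]
ee_rot: [[0.998, -0.06, 0.003], [-0.06, -0.998, 0.001], [0.003, -0.001, -1.0]]
ft_force: [0.4, 1.1, -0.7]
opening: 0.0469
grip_force: 0.0
```

Emit:
{"fn": "step_arm", "kwargs": {"steps": [[0.1, 0, 4.5, 0, 0], [0.1, 0, 9, 0, 0], [0.1, 0, 13.5, 0, 0], [0.1, 0, 18, 0, 0], [0.1, 0, 22, 0, 0]]}}

```text
time: 22.05
eef_pos: [0.3946, 0.0075, 0.1735]
ee_rot: [[0.998, -0.06, 0.001], [-0.06, -0.998, -0.0], [0.001, 0.0, -1.0]]
ft_force: [0.9, 0.2, 0.2]
opening: 0.0471
grip_force: 0.0
```

Emit:
{"fn": "step_arm", "kwargs": {"steps": [[0.1, 0, 4, 0, 0], [0.1, 0, 8, 0, 0], [0.1, 0, 8, 0, 0]]}}

```text
time: 22.35
eef_pos: [0.39, -0.0746, 0.1736]
ee_rot: [[0.998, -0.066, 0.001], [-0.066, -0.998, -0.002], [0.001, 0.002, -1.0]]
ft_force: [-0.4, 0.8, 0.3]
opening: 0.047
grip_force: 0.0
```

Run:
```python
from bd import *
s=read_state();print(s['time'],np.round(s['eef_pos'],4))
from nd import needle
print(needle("scene"),board("scene",.043,(370,200,480,310)))
print(board("top",.043,(205,165,290,240)))
sc=grab_frame("scene");t=grab_frame("top")
cv2.imwrite("pics/fin.png",np.hstack([cv2.resize(sc[150:340,210:460],(400,304),interpolation=2),cv2.resize(t[160:310,205:405],(400,304),interpolation=2)]))
```

```text
22.35 [ 0.39   -0.0746  0.1736]
((262, np.float64(37.39), np.float64(1.9)), (148, np.float64(36.35), np.float64(1.4))) (731, (array([658. , 215.1]), array([101.2,  76.2]), 81.2))
(809, (array([657.4, 212.5]), array([97.5, 80.5]), 82.3))
```

View pics/fin.png

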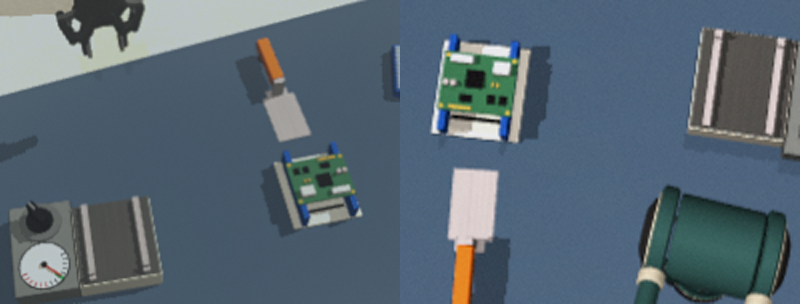

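The picture shows the board centred and square on both blue rails, the spatula flat on the bench and the needle on green.

```bash
python3 -c "
from bench import hand_in
print(hand_in())"
```

```text
the job is handed in; nothing more can be done
None
```

The job is handed in: the needle is on the green mark, the board sits about 1–2 mm off centre and about 1° off square on the blue rails, and the spatula lies flat on the bench.

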